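# Close up the battery caddy

## Task

The spare batteries are in the green caddy's top tray, so close the caddy up: lift the grey cover plate by its black grip bar and lower it gently, without dropping it, over the caddy's two steel pins until it lies flush on the tray's rim. Then push the tilt-out bin on the caddy's front fully shut. Leave everything else on the shelf where it stands.

Things in the scene. Friction and masses are not known exactly. Their poses are not given: they have to be found in the camera images.
- plate: Loose grey cover plate, 120 (its x) x 160 (its y) x 8 mm thick, about 0.22 kg. Origin: centre of its underside; z up through the plate. Two through holes 11 mm wide at y = +65 and -65 mm (x = 0). On its top, in the middle, a black grip bar 16 mm (x) x 50 mm (y), from z = 8 to z = 38 mm. It is symmetric: turned by half a turn it fits as well.
- caddy: Green plastic caddy, fixed to the shelf; 130 (x) x 170 (y) x 120 mm high, its front with the bin faces its -x. Origin: centre of its underside, z up. In its top is a shallow tray with four spare batteries lying below the rim; the rim is at z = 120 mm. Two upright steel pins, 8 mm in diameter, cone-tipped, stand 20 mm above the rim at y = +65 and -65 mm (x = 0).
- caddy_seat (a point): Point midway between the two pins, at the height of the caddy's rim (120 mm above the shelf): the plate's origin lies here when it is seated. Axes as the caddy.
- bin (a joint): Tilt angle of the green bin in the caddy's front: 0 is fully shut, positive is tilted out towards the caddy's -x (it stops at 0.7 rad). It starts about half open (0.2 to 0.42) and stays where it is left. The hinge is parallel to the caddy's y, at x = -62.5, z = 8 mm in the caddy's frame.
- bin_lip (a point): Front upper edge of the bin's pull lip, in the middle: 16 mm in front of the bin's front panel (154 mm wide, 5 mm thick) and 88 mm above the hinge when shut. The lip is 90 mm wide and 6 mm thick. x of the point is the inward normal of the front panel.
- router: Bystander: black router, 130 x 190 x 30 mm, two antennas up to 145 mm high at its +x edge. Origin: centre of its underside.
- timer: Bystander: round steel egg timer, 66 mm in diameter, 63 mm high. Origin: centre of its underside.
- cactus: Bystander: white ceramic pot with a cactus, 84 mm in diameter, 146 mm high. Origin: centre of its underside.
- tape: Bystander: orange tape measure, 65 x 36 x 60 mm high. Origin: centre of its underside.
- screwdriver: Bystander: yellow screwdriver lying along its x, 190 mm long. Origin on its underside.
- bulbbox: Bystander: cardboard lamp box with a blue band, 70 x 70 x 110 mm high. Origin: centre of its underside.
- jar: Bystander: amber glass jar, 68 mm in diameter, 100 mm high. Origin: centre of its underside.
Things that resemble listed ones, but are neither listed nor needed, are in the scene too. Of the things that look like the plate, the largest one is meant.

How it is judged (in metres and radians):
On the way, in this order (a step that is already met when the one before it is completed fails the run):
1. the cover plate lies flush on the caddy's rim, over both pins (z of plate in the frame of caddy_seat between -0.003 and 0.003 m and horizontal distance between plate and caddy_seat below 0.005 m and angle between plate's own z axis and vertical below 0.03 rad), for 0.2 s.
2. the bin is shut (value of joint bin below 0.05 rad), for 0.2 s.
At the end, for the whole second after the job is handed in: The cover plate lies at rest over both pins, its underside within 3 mm of the caddy's rim, within 5 mm of centred, in line with the caddy within 0.08 rad and level within 0.03 rad; and the bin is shut to within 0.05 rad (all of step 1 and angle between the y axis of plate and the y axis of caddy, either way round below 0.08 rad and linear speed of plate below 0.02 m/s and value of joint bin below 0.05 rad); the robot touches nothing.
It fails at once if the plate is dropped or slammed onto the caddy (faster than 0.4 m/s within 30 mm above the rim) (linear speed of plate above 0.4 m/s and horizontal distance between plate and caddy_seat below 0.05 m and z of plate in the frame of caddy_seat below 0.03 m).
It fails at once if a bystander is moved by more than 25 mm or toppled (distance of any of router, timer, cactus, tape, screwdriver, bulbbox, jar from where it was at the start of the episode above 0.025 m or angle between any of cactus, timer, tape, jar, bulbbox, router's own z axis and vertical above 0.5 rad).
It also fails if it takes over 59 s, if anything falls off the work surface, if the arm or the gripper's body presses on something with over 40 N, if the wrist force passes 120 N, or if a joint passes its speed limit or range.

## Robot

A 6-joint arm with a two-finger parallel gripper is mounted at the origin on the work surface. World frame = base frame: x ahead of the robot, y to its left, z up, the work surface at z = 0. Lengths are in mm, angles in rad, forces in N, time in s.
With the tool pointing down it reaches from about 350 to 975 mm from the base axis. Payload 7.1 kg.
Tool frame: the origin (TCP) lies midway between the tips of the shut fingers; the grasp point (between the pads) lies 19 mm behind it; z points along the fingers, y is the line along which they close (so a half turn about z gives the same grasp; the last joint's range is limited). The gripper opens to 88 mm and grips with 3 to 60 N. Pads are 20 mm wide; open, the fingers measure 115 mm over their backs; the gripper's body (75 mm by 178 mm) begins 61 mm behind the grasp point.
Start: joints at [1.095, 0.423, 1.63, -0, 1.089, -0.019], TCP at [275.641, 560.916, 222.675] pointing down, gripper open.
Joint ranges: [-3, 3], [-0.9, 2.11], [0.09, 2.58], [-1.31, 4.45], [0.11, 2.69], [-2.54, 2.54]. Speed limits (rad/s): [2.39, 2.39, 3.01, 3.14, 3.14, 3.14].

## Interface

Orientations are given as a rotation vector (axis times angle).
In Python, from workcell import get_obs, get_image, camera_params, close_job gives the robot as it stands.
- The arm moves only by the shell command python3 -m creep 'ROWS' [OPENING]. ROWS is a JSON object of lists of equal length, an entry for each row: "delta_pos": the shift along the tool's x, y, z in m, a list of three; "twist": the turn, a rotation vector about the tool's x, y, z in degrees, a list of three. A call has 1 to 20 rows; each row shifts and turns the commanded pose from where the row before left it, along the tool's axes as they then stand; what a row does not reach is not made up. A row lasts 1/12 s, in which the tool goes at most 41.7 mm and 7.16 degrees, less where a joint would pass 70% of its speed; a pose out of reach is approached as far as the arm can. A call with a gripper value outside its range is refused whole. OPENING is the opening, from 0 (shut) to 1 (fully open), set as the call begins (- or left out, the last holds). The fingers move at their own pace and stop on an object; the grip force is fixed at half the most. Time passes only in rows, so rows that do not move let the fingers close. It gives the time, the measured TCP pose, the force, the opening and the grip force at its end, in the units of the state.
- get_obs(): the state, without advancing time (a new reading comes with each control period).
- get_image(name): name is "scene" or "top"; returns (picture, depth): 480x640x3 uint8, red, green, blue; 480x640 float32, mm along the optical axis (not along the pixel's ray), 0 where there is no reading.
- camera_params(name): a dict with "camera_matrix" (3x3 intrinsics, pixels), "extrinsics" (4x4, takes a point from camera to world coordinates). Camera axes: x right, y down, z forward; pixel columns grow to the right and rows downward; lengths in mm; the calibration is good to about 2 mm. A picture is of the moment at which its call begins. camera_params takes no time and is no camera call.
- close_job(): hands the job in; it is judged then, once.
The state is a dict: "t": time; "qpos": joint angles; "qvel": joint speeds; "joint_torque": joint torques, N m; "ee_pos": TCP position; "orientation": TCP orientation; "ft_force": force on the tool from outside, world axes, zero at the start; "moment": the same for the moment, N m; "width": finger opening in mm; "grasp_force": force on a finger pad.
Only numpy, scipy, OpenCV 4.12 (cv2) and the standard library are available. Lean on these libraries where they do the work, as an engineer would, in place of code of your own. Each camera call takes 0.05 s, during which the arm holds its last target. There are 200 camera calls.

## Working session

There is one attempt and no reset: what is moved stays moved. The work goes in short steps, Python scripts to look and compute and a shell command to move; the robot and the scene stay as the last step left them, time stands still between calls to the robot, and variables do not carry over. Pictures are saved under pics/ and viewed, at most 10 in all, crops included, and the job is handed in when it is done.

```bash
mkdir -p pics; python3 - <<'E'
from workcell import *
import cv2,numpy as np
for n in("scene","top"):
    p,d=get_image(n); cv2.imwrite(f"pics/{n}0.png",p[:,:,::-1]); np.savez(f"{n}0.npz",p=p,d=d)
    c=camera_params(n); print(np.round(c["camera_matrix"],1),np.round(c["extrinsics"],3))
o=get_obs();print(o["orientation"],o["t"],o["width"],o["ee_pos"])
E
```

```text
[[473.4   0.  318.6]
 [  0.  473.4 241.6]
 [  0.    0.    1. ]] [[ 5.770000e-01  7.080000e-01 -4.080000e-01  1.024845e+03]
 [ 8.170000e-01 -4.970000e-01  2.940000e-01 -4.492270e+02]
 [ 5.000000e-03 -5.030000e-01 -8.640000e-01  1.100344e+03]
 [ 0.000000e+00  0.000000e+00  0.000000e+00  1.000000e+00]]
[[587.6   0.  317.4]
 [  0.  587.6 254.2]
 [  0.    0.    1. ]] [[ 2.000000e-02 -9.960000e-01  8.900000e-02  4.209350e+02]
 [-1.000000e+00 -2.000000e-02  3.000000e-03 -8.703600e+01]
 [-1.000000e-03 -8.900000e-02 -9.960000e-01  1.521628e+03]
 [ 0.000000e+00  0.000000e+00  0.000000e+00  1.000000e+00]]
[-7.11279760e-01 -3.05967168e+00  2.05881317e-03] 0.1 87.6817359107425 [275.43933413 560.48491103 221.99176724]
```

View pics/scene0.png

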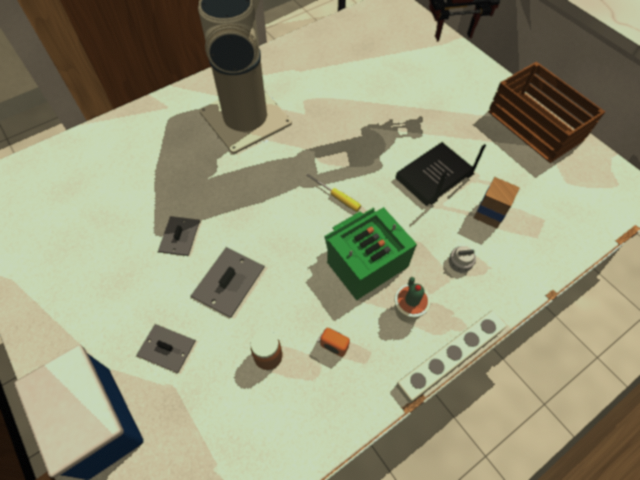

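View pics/top0.png

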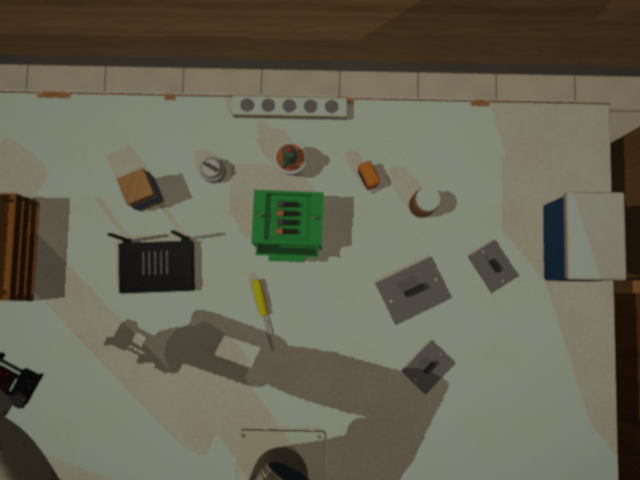

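Candidates in the top view: plates at (413,290), (494,265) and (428,366). The one at (413,290) is the largest, so it should be the one meant. The caddy is at (288,222), with its bin lip at (288,257) facing the robot. I'll measure these and confirm with an enlarged crop.

```bash
cat >h.py <<'E'
import numpy as np,cv2
from workcell import *
def ray(n,uv,z):
    c=camera_params(n);K=np.array(c["camera_matrix"]);E=np.array(c["extrinsics"])
    uv=np.atleast_2d(uv).astype(float)
    r=(E[:3,:3]@np.linalg.inv(K)@np.c_[uv,np.ones(len(uv))].T).T
    z=np.broadcast_to(z,len(uv))
    return E[:3,3]+r*((z-E[2,3])/r[:,2])[:,None]
def cloud(n,d):
    c=camera_params(n);K=np.array(c["camera_matrix"]);E=np.array(c["extrinsics"])
    v,u=np.mgrid[:480,:640]; q=np.stack([u,v,np.ones_like(u)],-1)@np.linalg.inv(K).T*d[...,None]
    return q@E[:3,:3].T+E[:3,3]
E
python3 - <<'E'
from h import *
D=np.load("top0.npz");p=D["p"];d=D["d"]
hsv=cv2.cvtColor(p,cv2.COLOR_RGB2HSV);P=cloud("top",d)
crop=p[180:400,240:530];cv2.imwrite("pics/crop1.png",cv2.resize(crop,None,fx=2.7,fy=2.7,interpolation=cv2.INTER_CUBIC)[:,:,::-1])
g=((p.max(2)<115)&(hsv[...,1]<70)).astype(np.uint8)
g[:, :370]=0;g[:240]=0;g[330:]=0;g[:,460:]=0
cs,_=cv2.findContours(g,0,1)
for c in cs:
    if cv2.contourArea(c)<300:continue
    w=ray("top",c[:,0],8)[:,:2].astype(np.float32)
    print("plate",cv2.minAreaRect(w),cv2.minAreaRect(c))
m=np.zeros_like(g);cv2.fillPoly(m,cs,1)
z=P[...,2];print("z pct",np.percentile(z[m>0],[5,25,50,75,95,99]))
b=(z>28)&(m>0);print("bar cloud",cv2.minAreaRect(P[b][:,:2].astype(np.float32)),b.sum(),np.median(z[b]))
bk=((p.max(2)<40)&(m>0));ys,xs=np.nonzero(bk);print("bar col",bk.sum(),xs.mean(),ys.mean())
G=(hsv[...,0]>45)&(hsv[...,0]<75)&(hsv[...,1]>150)
G[:,:230]=0;G[:,350:]=0;G[:180]=0
print("green z",np.percentile(z[G],[5,50,80,95,99]))
r=(G&(z>112)).astype(np.uint8);cs,_=cv2.findContours(r,0,1);c=max(cs,key=cv2.contourArea)
print("rim",cv2.minAreaRect(ray("top",c[:,0],120)[:,:2].astype(np.float32)),cv2.boundingRect(c))
E
```

```text
plate ((469.39501953125, -330.4338073730469), (122.39405059814453, 165.24293518066406), 26.8100643157959) ((413.3115539550781, 290.01055908203125), (47.91170120239258, 63.969383239746094), 64.17900848388672)
z pct [ 0.88795144  4.98817234  7.61166168 10.08674545 16.34851038 40.81196787]
bar cloud ((442.0749206542969, -221.8267059326172), (23.284788131713867, 271.8815612792969), 13.808371543884277) 135 38.49930567316801
bar col 102 414.27450980392155 290.0098039215686
green z [ 88.19402191 107.16024325 120.28981208 123.47295546 126.00967998]
rim ((632.0804443359375, -8.436996459960938), (162.8456268310547, 128.47320556640625), 88.70934295654297) (253, 191, 69, 56)
```

View pics/crop1.png

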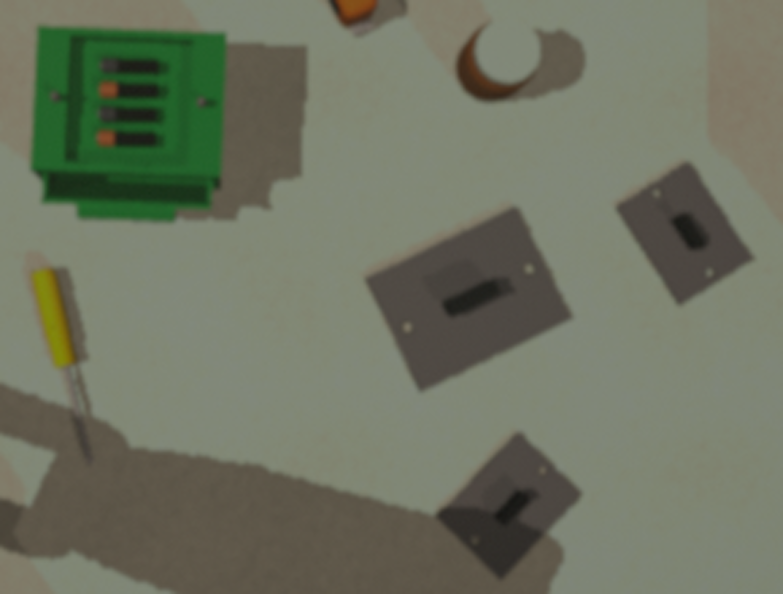

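The crop confirms that the plate at (413,290) is the largest: about 122x165 mm measured, against 120x160 expected. Its holes are near (391,301) and (436,279). The pins are near (260,216) and (316,218). Next I'll refine the holes, pins, bar and rim.

```bash
python3 - <<'E'
from h import *
D=np.load("top0.npz");p=D["p"].astype(int);d=D["d"]
v=p.max(2); hsv=cv2.cvtColor(D["p"],cv2.COLOR_RGB2HSV)
def cen(u0,v0,w,r=4):
    ys,xs=np.mgrid[v0-r:v0+r+1,u0-r:u0+r+1];q=w[ys,xs].astype(float);q=np.clip(q-np.percentile(q,70),0,None)
    return [(q*xs).sum()/q.sum(),(q*ys).sum()/q.sum()]
H=[cen(391,301,v),cen(436,279,v)];W=ray("top",H,4)
print(np.round(H,2),W,"mid",W.mean(0),"len",np.linalg.norm(W[0]-W[1]),"ang",np.degrees(np.arctan2(*(W[1]-W[0])[[1,0]])))
red=p[...,0]
for c in [(260,216),(316,218)]:
    print(red[c[1]-5:c[1]+6,c[0]-7:c[0]+8])
T=[cen(260,216,red),cen(316,218,red)]
for z in(125,132,140):
    W=ray("top",T,z);print(z,np.round(T,2),W,W.mean(0),"len",np.linalg.norm(W[0]-W[1]))
# rim edges
G=((hsv[...,0]>45)&(hsv[...,0]<75)&(hsv[...,1]>150)).astype(np.uint8)
def fit(pts): 
    W=ray("top",pts,120)[:,:2].astype(np.float32);l=cv2.fitLine(W,cv2.DIST_HUBER,0,.01,.01).ravel();return l
L=[];R=[];B=[]
for r in range(197,236):
    xs=np.nonzero(G[r,240:335])[0]+240;L.append((xs[0]-.5,r));R.append((xs[-1]+.5,r))
for c in range(260,318):
    ys=np.nonzero(G[180:270,c])[0]+180;B.append((c,ys[0]-.5))
for n,x in zip("LRB",(L,R,B)):l=fit(x);print(n,l,np.degrees(np.arctan2(l[1],l[0])))
# bar top
K=((v<45)).astype(np.uint8);K[:,:390]=0;K[:,440:]=0;K[:278]=0;K[305:]=0
c=max(cv2.findContours(K,0,1)[0],key=cv2.contourArea);print("bar z38",cv2.minAreaRect(ray("top",c[:,0],36)[:,:2].astype(np.float32)))
# bin lip
P=cloud("top",d);ys,xs=np.nonzero(G[245:268,240:335]);ys+=245;xs+=240
for r in range(242,264,2): 
    s=np.nonzero(G[r,240:335])[0]+240
    if len(s):print(r,s[0],s[-1],np.round(np.median(P[r,s],axis=0)))
E
```

```text
[[390.42 300.75]
 [435.7  278.87]] [[ 440.51564669 -272.35500316    4.        ]
 [ 499.18198503 -388.74856702    4.        ]] mid [ 469.84881586 -330.55178509    4.        ] len 130.3426291066344 ang -63.25033268023551
[[66 39 35 36 34 36 35 36 35 36 35 33 30 29 30]
 [68 40 34 34 33 36 37 38 38 36 34 33 30 27 30]
 [66 40 37 34 35 40 49 49 43 35 35 33 30 28 29]
 [66 38 35 37 38 52 66 65 51 37 34 31 30 29 28]
 [63 39 36 36 40 57 74 72 57 38 31 30 28 28 29]
 [59 38 35 37 38 52 65 65 53 40 31 29 28 29 31]
 [57 38 36 35 36 44 50 52 47 39 32 30 29 28 30]
 [56 37 35 36 35 37 40 41 39 37 34 31 27 30 28]
 [53 37 35 36 36 36 35 35 36 36 36 31 28 28 29]
 [50 36 36 36 35 36 35 37 35 36 33 32 29 29 29]
 [49 37 36 35 38 36 37 34 35 37 35 34 29 28 29]]
[[32 32 33 33 33 35 34 33 34 34 34 34 37 53 78]
 [32 31 31 33 34 35 35 34 33 34 33 33 36 56 79]
 [33 32 32 35 42 47 42 36 34 34 31 33 38 55 79]
 [31 32 35 42 60 69 59 41 32 30 32 34 37 55 80]
 [32 33 35 48 69 80 66 44 31 29 30 31 36 57 81]
 [32 33 36 47 65 71 59 41 32 29 31 32 38 60 83]
 [31 33 34 41 51 54 47 37 32 29 32 33 39 61 83]
 [32 32 35 34 40
[... 602 characters left out ...]
8129  56.82001584 140.        ]
 [632.86213276 -72.34150998 140.        ]] [634.11210703  -7.76074707 140.        ] len 129.18571706717586
L [ 9.9977273e-01 -2.1317964e-02  6.3603033e+02  7.2863045e+01] -1.2215219
R [ 9.9990571e-01 -1.3732468e-02  6.3926959e+02 -8.9708214e+01] -0.7868371
B [1.0632271e-02 9.9994349e-01 6.9650793e+02 1.5160857e+01] 89.3908
bar z38 ((468.4632873535156, -328.9249572753906), (15.228917121887207, 52.252479553222656), 25.754064559936523)
242 254 320 [575.  -9. 119.]
244 256 319 [570. -38. 118.]
246 281 318 [576. -36.  17.]
248 316 318 [565. -81.  91.]
254 269 299 [548.   0.  88.]
256 270 303 [543.  -7.  92.]
258 270 303 [539.  -7.  89.]
260 299 299 [534. -38.  89.]
```

```bash
cat >>h.py <<'E'
from scipy.spatial.transform import Rotation as R
def go(*tgts,yaw=None):
    "tool-frame shifts through world targets (m), turn about tool z, tilt"
    o=get_obs();r=R.from_rotvec(o["orientation"]).as_matrix();p=np.array(o["ee_pos"])
    ya=np.degrees(np.arctan2(r[1,1],r[0,1]));print("t %.2f"%o["t"],"tcp",np.round(p,1),"yaw of y %.2f"%ya,"tilt z",np.round(r[:,2],4),"w %.1f"%o["width"],"F",np.round(o["ft_force"],1))
    for t in tgts:
        t=np.array(t,float);dl=r.T@(t-p)/1000;print(t,"-> shift",np.round(dl,4),"len %.3f"%np.linalg.norm(dl));p=t
    if yaw is not None:print("twist z deg %.2f"%((ya-yaw+90)%180-90))
E
python3 -c "
from h import *
go((460,100,222),(469.5,-330.3,222),yaw=26.8)"
```

```text
t 0.10 tcp [275.4 560.5 222. ] yaw of y 63.83 tilt z [-6.0e-04 -1.2e-03 -1.0e+00] w 87.7 F [ 0.7 -0.3 -0.6]
[460. 100. 222.] -> shift [-0.3688 -0.3319  0.0004] len 0.496
[ 469.5 -330.3  222. ] -> shift [-0.1983 -0.382   0.0005] len 0.430
twist z deg 37.03
```

```bash
python3 -m creep '{"delta_pos":[[-0.0263,-0.0237,0],[-0.0263,-0.0237,0],[-0.0263,-0.0237,0],[-0.0263,-0.0237,0],[-0.0263,-0.0237,0],[-0.0263,-0.0237,0],[-0.0263,-0.0237,0],[-0.0263,-0.0237,0],[-0.0263,-0.0237,0],[-0.0263,-0.0237,0],[-0.0263,-0.0237,0],[-0.0263,-0.0237,0],[-0.0263,-0.0237,0],[-0.0263,-0.0237,0]],"twist":[[0,0,0],[0,0,0],[0,0,0],[0,0,0],[0,0,0],[0,0,0],[0,0,0],[0,0,0],[0,0,0],[0,0,0],[0,0,0],[0,0,0],[0,0,0],[0,0,0]]}' 1
python3 -m creep '{"delta_pos":[[-0.0152,-0.0294,0],[-0.0152,-0.0294,0],[-0.0152,-0.0294,0],[-0.0152,-0.0294,0],[-0.0152,-0.0294,0],[-0.0152,-0.0294,0],[-0.0152,-0.0294,0],[-0.0152,-0.0294,0],[-0.0152,-0.0294,0],[-0.0152,-0.0294,0],[-0.0152,-0.0294,0],[-0.0152,-0.0294,0],[-0.0152,-0.0294,0],[0,0,0],[0,0,0],[0,0,0],[0,0,0],[0,0,0],[0,0,0],[0,0,0]],"twist":[[0,0,0],[0,0,0],[0,0,0],[0,0,0],[0,0,0],[0,0,0],[0,0,0],[0,0,0],[0,0,0],[0,0,0],[0,0,0],[0,0,0],[0,0,0],[0,0,6.2],[0,0,6.2],[0,0,6.2],[0,0,6.2],[0,0,6.2],[0,0,6],[0,0,0]]}'
python3 -c "
from h import *
go((469.5,-330.3,80),(469.5,-330.3,12),yaw=26.8)"
```

```text
t: 1.27
ee_pos: [459.9, 99.0, 222.6]
orientation: [-0.711, -3.06, 0.0]
ft_force: [-0.3, -0.4, -0.8]
width: 87.9
grasp_force: 0.0
t: 2.93
ee_pos: [468.3, -329.3, 222.3]
orientation: [-1.65, -2.672, -0.0]
ft_force: [-0.1, -0.3, -0.2]
width: 87.6
grasp_force: 0.0
t 2.93 tcp [ 468.3 -329.3  222.3] yaw of y 26.61 tilt z [-6.e-04  5.e-04 -1.e+00] w 87.6 F [-0.1 -0.3 -0.2]
[ 469.5 -330.3   80. ] -> shift [-0.0015  0.0007  0.1423] len 0.142
[ 469.5 -330.3   12. ] -> shift [-0.     0.     0.068] len 0.068
twist z deg -0.19
```

```bash
python3 -m creep '{"delta_pos":[[-0.0015,0.0007,0.025],[0,0,0.025],[0,0,0.025],[0,0,0.025],[0,0,0.025],[0,0,0.02],[0,0,0.015],[0,0,0.012],[0,0,0.01],[0,0,0.01],[0,0,0.008],[0,0,0.006],[0,0,0.004],[0,0,0],[0,0,0]],"twist":[[0,0,0],[0,0,0],[0,0,0],[0,0,0],[0,0,0],[0,0,0],[0,0,0],[0,0,0],[0,0,0],[0,0,0],[0,0,0],[0,0,0],[0,0,0],[0,0,0],[0,0,0]]}' 1
python3 -m creep '{"delta_pos":[[0,0,0],[0,0,0],[0,0,0],[0,0,0],[0,0,0],[0,0,0],[0,0,0],[0,0,0],[0,0,0],[0,0,0],[0,0,0],[0,0,0]],"twist":[[0,0,0],[0,0,0],[0,0,0],[0,0,0],[0,0,0],[0,0,0],[0,0,0],[0,0,0],[0,0,0],[0,0,0],[0,0,0],[0,0,0]]}' 0
python3 -c "
from h import *
go((469.5,-330.3,230),yaw=26.8)"
```

```text
t: 4.18
ee_pos: [469.9, -330.6, 12.8]
orientation: [1.645, 2.676, -0.0]
ft_force: [0.8, -0.5, 0.1]
width: 87.5
grasp_force: 0.0
t: 5.18
ee_pos: [469.7, -330.5, 12.7]
orientation: [-1.645, -2.676, 0.0]
ft_force: [-1.1, -1.5, 0.3]
width: 15.5
grasp_force: 30.0
t 5.18 tcp [ 469.7 -330.5   12.7] yaw of y 26.83 tilt z [-2.e-04  1.e-04 -1.e+00] w 15.5 F [-1.1 -1.5  0.3]
[ 469.5 -330.3  230. ] -> shift [ 3.000e-04 -1.000e-04 -2.173e-01] len 0.217
twist z deg 0.03
```

```bash
python3 -m creep '{"delta_pos":[[0,0,-0.004],[0,0,-0.008],[0,0,-0.014],[0,0,-0.02],[0,0,-0.022],[0,0,-0.022],[0,0,-0.022],[0,0,-0.022],[0,0,-0.022],[0,0,-0.022],[0,0,-0.018],[0,0,-0.01],[0,0,-0.006],[0,0,0],[0,0,0],[0,0,0],[0,0,0],[0,0,0],[0,0,0],[0,0,0]],"twist":[[0,0,0],[0,0,0],[0,0,0],[0,0,0],[0,0,0],[0,0,0],[0,0,0],[0,0,0],[0,0,0],[0,0,0],[0,0,0],[0,0,0],[0,0,0],[0,0,4.7],[0,0,4.7],[0,0,4.7],[0,0,4.7],[0,0,4.7],[0,0,4.4],[0,0,0]]}'
python3 -c "
from h import *
go((634.5,-7.8,226),yaw=-1.1)"
```

```text
t: 6.85
ee_pos: [469.2, -330.0, 223.7]
orientation: [-2.244, -2.196, 0.0]
ft_force: [-0.6, 0.1, -3.1]
width: 15.8
grasp_force: 30.0
t 6.85 tcp [ 469.2 -330.   223.7] yaw of y -1.23 tilt z [-0.0016  0.0012 -1.    ] w 15.8 F [-0.6  0.1 -3.1]
[634.5  -7.8 226. ] -> shift [ 0.3257  0.1584 -0.0022] len 0.362
twist z deg -0.13
```

```bash
python3 -m creep '{"delta_pos":[[0.008,0.004,0],[0.016,0.008,0],[0.024,0.0117,0],[0.0265,0.0128,0],[0.0265,0.0128,0],[0.0265,0.0128,0],[0.0265,0.0128,0],[0.0265,0.0128,0],[0.0265,0.0128,0],[0.0265,0.0128,0],[0.0265,0.0128,0],[0.0265,0.0128,0],[0.022,0.0108,0],[0.012,0.006,0],[0.0052,0.003,0],[0,0,0],[0,0,0],[0,0,0],[0,0,0],[0,0,0]],"twist":[[0,0,0],[0,0,0],[0,0,0],[0,0,0],[0,0,0],[0,0,0],[0,0,0],[0,0,0],[0,0,0],[0,0,0],[0,0,0],[0,0,0],[0,0,0],[0,0,0],[0,0,0],[0,0,0],[0,0,0],[0,0,0],[0,0,0],[0,0,0]]}'
python3 - <<'E'
from h import *
go((634.5,-7.8,170),yaw=-1.1)
ims=[]
for n in("top","scene"):
    p,d=get_image(n);np.savez(f"{n}1.npz",p=p,d=d)
    c=p[140:300,200:380] if n=="top" else p[160:320,280:460]
    ims.append(cv2.resize(c,(400,356),interpolation=cv2.INTER_CUBIC))
cv2.imwrite("pics/hover.png",np.hstack(ims)[:,:,::-1])
E
```

```text
t: 8.52
ee_pos: [634.2, -8.9, 224.8]
orientation: [2.243, 2.199, -0.0]
ft_force: [-0.0, -0.1, -3.2]
width: 16.0
grasp_force: 30.0
t 8.52 tcp [634.2  -8.9 224.8] yaw of y -1.14 tilt z [-1.e-04 -1.e-04 -1.e+00] w 16.0 F [-0.  -0.1 -3.2]
[634.5  -7.8 170. ] -> shift [0.0011 0.0003 0.0548] len 0.055
twist z deg -0.04
```

View pics/hover.png

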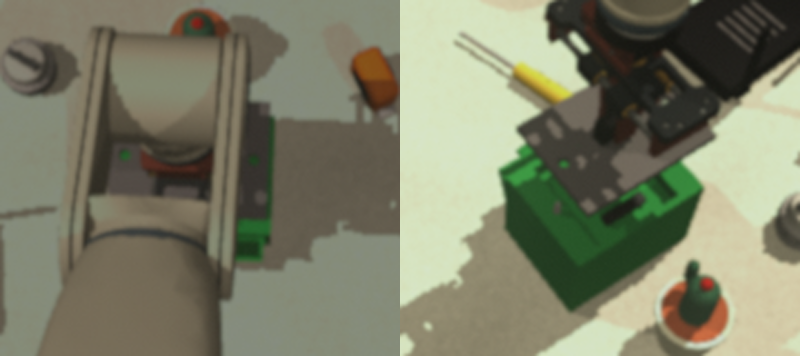

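The hover picture shows both holes in the top view, at about px (256,209) and (314,211.5), with green behind them. The plate is held level above the tray. Next I'll measure the holes against the pins.

```bash
python3 - <<'E'
from h import *
D=np.load("top1.npz");p=D["p"].astype(float)
w=p[...,1]-p[...,0]
def cen(u0,v0,w,r=4):
    ys,xs=np.mgrid[v0-r:v0+r+1,u0-r:u0+r+1];q=w[ys,xs];q=np.clip(q-np.percentile(q,65)-3,0,None)
    return [(q*xs).sum()/q.sum(),(q*ys).sum()/q.sum()]
H=[cen(256,209,w),cen(314,212,w)]
np.set_printoptions(linewidth=150)
print(w[204:216,249:263].astype(int));print(w[205:218,306:324].astype(int))
for z in(212,216,220):
    W=ray("top",H,z);print(z,np.round(H,2),W[:,:2].round(1).tolist(),W.mean(0).round(1),"len",np.linalg.norm(W[0]-W[1]).round(1),"yaw",np.degrees(np.arctan2(-(W[0]-W[1])[0],(W[0]-W[1])[1])))
S=np.load("scene1.npz")["p"].astype(float);w=S[...,1]-S[...,0]
h=cen(355,233,w);print("scene hole",h,ray("scene",[h],216))
# scene pins in first picture
S0=np.load("scene0.npz")["p"]
cv2.imwrite("pics/caddy0.png",cv2.resize(S0[195:300,315:425],None,fx=5,fy=5,interpolation=cv2.INTER_CUBIC)[:,:,::-1])
E
```

```text
[[ -3  -3  -4  -5  -4  -5  -4  -4  -5  -5  -5  -5  -5  -6]
 [ -3  -4  -5  -6  -6  -5  -6  -5  -5  -7  -5  -6  -5  -6]
 [ -3  -3  -5  -6  -6  -5  -3  -1  -2  -4  -6  -6  -6  -8]
 [ -3  -4  -6  -6  -5   2  12  16  11   2  -4  -7  -7  -9]
 [ -3  -5  -5  -5   0  16  34  41  33  15   0  -5  -7 -10]
 [ -4  -6  -6  -4   4  29  48  53  46  24   3  -5  -7 -11]
 [ -4  -4  -5  -5   4  28  48  51  42  22   1  -6  -7 -12]
 [ -4  -5  -6  -6   0  16  31  33  24  10  -2  -5  -7 -12]
 [ -5  -6  -6  -6  -4   1   8   9   4  -2  -5  -6  -7 -13]
 [ -4  -5  -6  -5  -6  -5  -3  -4  -5  -6  -5  -7  -7 -11]
 [ -4  -5  -6  -6  -6  -6  -5  -6  -6  -6  -7  -5  -7 -10]
 [ -5  -6  -6  -6  -7  -6  -6  -6  -6  -6  -6  -5  -7  -7]]
[[-8 -8 -6 -5 -4 -4 -4 -5 -5 -4 -3 -5 -4 -3  4 21 25 10]
 [-8 -8 -6 -5 -5 -4 -4 -4 -4 -4 -3 -4 -4 -3  4 20 24  9]
 [-8 -6 -7 -5 -5 -4 -3 -5 -4 -4 -4 -5 -4 -4  5 20 23  9]
 [-8 -7 -6 -5 -5 -4 -3 -2 -2 -3 -4 -5 -4 -3  6 22 24 10]
 [-8 -8 -5 -5 -4 -2  0  4  6  3 -2 -4 -4 -3  7 24 23  9]
 [-9 -8 -6 -4 -4 -1  9 18 20 14  5 -3 -4 -3  6 24 21  6]
 [-8 -7 -6 -4 -3  3 18 30 32 25 12 -1 -4 -3  7 23 20  5]
 [-9 -7 -4 -5 -3  4 19 31 32 27 14  0 -4 -3  7 24 19  4]
 [-9 -7 -4 -4 -5  1 10 21 24 19  8 -2 -4 -2  7 25 18  4]
 [-9 -8 -5 -4 -3 -2  1  7 10  8  0 -4 -5 -2 10 25 18  4]
 [-9 -7 -4 -5 -4 -4 -4 -3 -1 -2 -3 -4 -4 -1 10 25 19  4]
 [-9 -7 -5 -4 -4 -4 -4 -4 -4 -4 -4 -4 -4  0 12 27 19  2]
 [-8 -6 -5 -5 -4 -5 -4 -5 -4 -5 -4 -4 -4  0 13 25 17  1]]
212 [[255.9  209.35]
 [313.85 211.67]] [[637.1, 57.9], [634.4, -72.8]] [635.8  -7.5 212. ] len 130.7 yaw -1.184461971811353
216 [[255.9  209.35]
 [313.85 211.67]] [[636.5, 57.4], [633.8, -72.8]] [635.1  -7.7 216. ] len 130.3 yaw -1.1844619718114315
220 [[255.9  209.35]
 [313.85 211.67]] [[635.8, 57.0], [633.1, -72.9]] [634.5  -7.9 220. ] len 129.9 yaw -1.1844619718114107
scene hole [np.float64(353.29202037351445), np.float64(233.32937181663837)] [[633.82538033 -74.95587578 216.        ]]
```

View pics/caddy0.png

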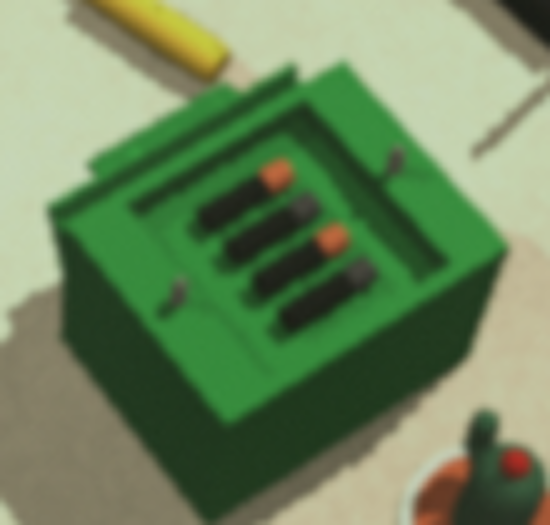

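```bash
python3 - <<'E'
from h import *
t=[(315+396/5,195+155/5),(315+181/5,195+288/5)]
for z in(130,135,140):W=ray("scene",t,z);print(z,W.round(1).tolist(),W.mean(0).round(1),np.linalg.norm(W[0]-W[1]))
go((634.0,-8.7,163),(634,-8.7,146),yaw=-1.1)
E
```

```text
130 [[636.2, 55.1, 130.0], [634.9, -74.6, 130.0]] [635.6  -9.7 130. ] 129.660920479191
135 [[638.2, 52.5, 135.0], [636.9, -76.5, 135.0]] [637.6 -12.  135. ] 128.99280238376065
140 [[640.2, 49.9, 140.0], [638.9, -78.4, 140.0]] [639.6 -14.3 140. ] 128.32468428833025
t 8.62 tcp [634.4  -8.5 224.8] yaw of y -1.12 tilt z [ 0.e+00 -1.e-04 -1.e+00] w 15.8 F [-0.1  0.1 -2.9]
[634.   -8.7 163. ] -> shift [-0.0002 -0.0004  0.0618] len 0.062
[634.   -8.7 146. ] -> shift [ 0.    -0.     0.017] len 0.017
twist z deg -0.02
```

```bash
python3 -m creep '{"delta_pos":[[0.0003,0.0003,0.006],[0,0,0.012],[0,0,0.014],[0,0,0.014],[0,0,0.01],[0,0,0.006],[0,0,0.004],[0,0,0],[0,0,0.003],[0,0,0.003],[0,0,0.003],[0,0,0.002],[0,0,0],[0,0,0]],"twist":[[0,0,0],[0,0,0],[0,0,0],[0,0,0],[0,0,0],[0,0,0],[0,0,0],[0,0,0],[0,0,0],[0,0,0],[0,0,0],[0,0,0],[0,0,0],[0,0,0]]}'
python3 - <<'E'
from h import *
go((634.5,-8.5,133))
p,d=get_image("scene");p2,_=get_image("top");np.savez("s2.npz",p=p,p2=p2)
cv2.imwrite("pics/ins.png",np.hstack([cv2.resize(a,(400,356),interpolation=cv2.INTER_CUBIC) for a in(p[180:320,300:457],p2[160:280,230:365])])[:,:,::-1])
E
```

```text
t: 9.78
ee_pos: [634.9, -7.5, 147.7]
orientation: [-2.242, -2.201, 0.0]
ft_force: [0.5, -0.5, -2.1]
width: 15.7
grasp_force: 30.0
t 9.78 tcp [634.9  -7.5 147.7] yaw of y -1.07 tilt z [-0. -0. -1.] w 15.7 F [ 0.5 -0.5 -2.1]
[634.5  -8.5 133. ] -> shift [-0.001  -0.0003  0.0147] len 0.015
```

View pics/ins.png

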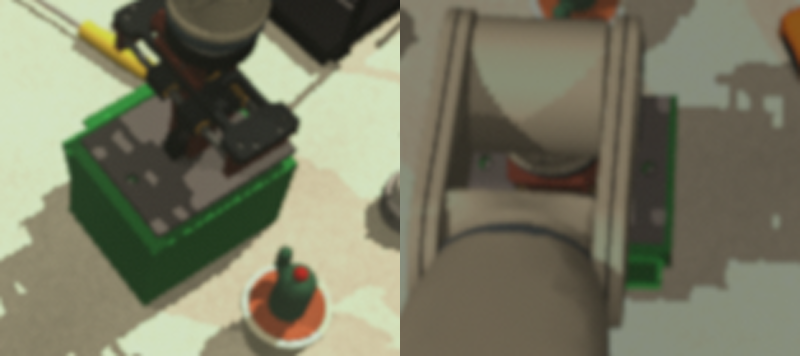

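The plate is about 15 mm above the rim with the pin tips entering both holes and almost no force. I'll keep lowering it slowly.

```bash
python3 -m creep '{"delta_pos":[[0,0,0.0015],[0,0,0.0015],[0,0,0.0015],[0,0,0.0015],[0,0,0],[0,0,0]],"twist":[[0,0,0],[0,0,0],[0,0,0],[0,0,0],[0,0,0],[0,0,0]]}'
```

```text
t: 10.38
ee_pos: [634.8, -7.7, 141.4]
orientation: [-2.242, -2.2, 0.001]
ft_force: [-0.1, -1.8, -4.1]
width: 15.5
grasp_force: 30.0
```

```bash
python3 -m creep '{"delta_pos":[[0,0,0.0015],[0,0,0.0015],[0,0,0.0015],[0,0,0.0015],[0,0,0],[0,0,0]],"twist":[[0,0,0],[0,0,0],[0,0,0],[0,0,0],[0,0,0],[0,0,0]]}'
```

```text
t: 10.88
ee_pos: [634.9, -7.7, 135.4]
orientation: [2.242, 2.2, -0.0]
ft_force: [0.2, -3.8, -3.6]
width: 15.9
grasp_force: 30.0
```

```bash
python3 -m creep '{"delta_pos":[[-0.0005,0,0.001],[0,0,0.001],[0,0,0.001],[0,0,0.0005],[0,0,0],[0,0,0]],"twist":[[0,0,0],[0,0,0],[0,0,0],[0,0,0],[0,0,0],[0,0,0]]}'
```

```text
t: 11.38
ee_pos: [634.9, -7.8, 132.7]
orientation: [-2.242, -2.201, -0.001]
ft_force: [-1.9, 0.0, 4.9]
width: 15.5
grasp_force: 30.0
```

Force up to +4.9 N at TCP z = 132.7, the expected seated height, so it is on the rim. Releasing now.

```bash
python3 -m creep '{"delta_pos":[[0,0,0],[0,0,0],[0,0,0],[0,0,0],[0,0,0],[0,0,0],[0,0,0],[0,0,0]],"twist":[[0,0,0],[0,0,0],[0,0,0],[0,0,0],[0,0,0],[0,0,0],[0,0,0],[0,0,0]]}' 0.7
python3 -m creep '{"delta_pos":[[0,0,-0.005],[0,0,-0.01],[0,0,-0.02],[0,0,-0.025],[0,0,-0.03],[0,0,-0.03],[0,0,-0.01],[0,-0.03,0],[0,-0.04,0],[0,-0.04,0],[0,-0.04,0],[0,-0.04,0],[0,-0.04,0],[0,-0.03,0],[0,0,0],[0,0,0]],"twist":[[0,0,0],[0,0,0],[0,0,0],[0,0,0],[0,0,0],[0,0,0],[0,0,0],[0,0,0],[0,0,0],[0,0,0],[0,0,0],[0,0,0],[0,0,0],[0,0,0],[0,0,0],[0,0,0]]}' 0
python3 - <<'E'
from h import *
go()
ims=[]
for n in("top","scene"):
    p,d=get_image(n);np.savez(f"{n}3.npz",p=p,d=d)
    c=p[160:290,220:366] if n=="top" else p[180:310,300:446]
    ims.append(cv2.resize(c,(400,356),interpolation=cv2.INTER_CUBIC))
cv2.imwrite("pics/seat.png",np.hstack(ims)[:,:,::-1])
E
```

```text
t: 12.05
ee_pos: [634.9, -8.0, 132.1]
orientation: [2.242, 2.201, 0.0]
ft_force: [-0.2, 0.7, 0.2]
width: 60.8
grasp_force: 0.0
t: 13.38
ee_pos: [374.0, -3.1, 262.6]
orientation: [2.241, 2.2, 0.002]
ft_force: [0.9, -0.8, -0.1]
width: 0.1
grasp_force: 0.0
t 13.38 tcp [374.   -3.1 262.6] yaw of y -1.08 tilt z [ 1.5e-03 -1.0e-04 -1.0e+00] w 0.1 F [ 0.9 -0.8 -0.1]
```

View pics/seat.png

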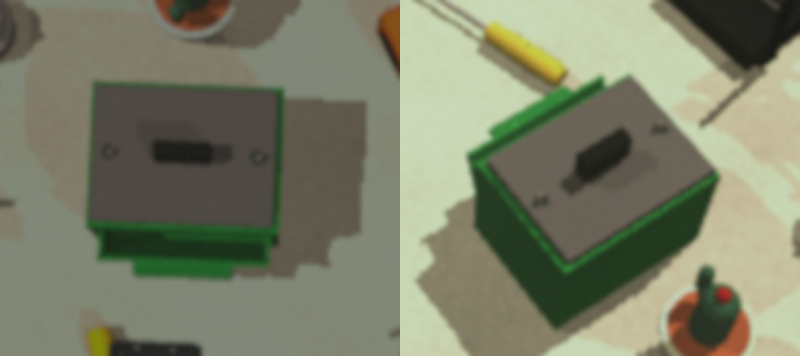

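The plate lies evenly on the rim, with a green border all round and both pins through the holes at crop (109,151) and (259,157). The bin lip is still out at (183,270). I'll turn the shut gripper 90° so its body clears the plate's bar, then push on the lip.

```bash
python3 -m creep '{"delta_pos":[[0,0,0],[0,0,0],[0,0,0],[0,0,0],[0,0,0],[0,0,0],[0,0,0],[0,0,0],[0,0,0],[0,0,0],[0,0,0],[0,0,0],[0,0,0],[0,0,0],[0,0,0],[0,0,0],[0,0,0]],"twist":[[0,0,-6],[0,0,-6],[0,0,-6],[0,0,-6],[0,0,-6],[0,0,-6],[0,0,-6],[0,0,-6],[0,0,-6],[0,0,-6],[0,0,-6],[0,0,-6],[0,0,-6],[0,0,-6],[0,0,-6],[0,0,0],[0,0,0]]}' 0
python3 - <<'E'
from h import *
go((490,-9,262),(490,-9,65),(520,-9,65),(542,-9,65),yaw=88.9)
D=np.load("top3.npz");p=D["p"];hsv=cv2.cvtColor(p,cv2.COLOR_RGB2HSV);P=cloud("top",D["d"])
G=(hsv[...,0]>45)&(hsv[...,0]<75)&(hsv[...,1]>150);G[:253]=0;G[270:]=0;G[:,:250]=0;G[:,330:]=0
ys,xs=np.nonzero(G);m=ys>=np.percentile(ys,70)
print("lip front px",ys.max(),ray("top",[(288,ys.max()+.5)],90),"ymin/max",P[G][:,1].min(),P[G][:,1].max())
Y=(hsv[...,0]>20)&(hsv[...,0]<33)&(hsv[...,1]>180)&(P[...,2]<60);Y[:270]=0;Y[330:]=0;Y[:,:240]=0;Y[:,290:]=0;print("driver handle",P[Y].min(0),P[Y].max(0))
E
```

```text
t: 14.9
ee_pos: [376.0, -3.1, 262.1]
orientation: [-0.034, -3.141, -0.0]
ft_force: [-0.3, -0.3, -0.9]
width: 0.6
grasp_force: 0.0
t 14.90 tcp [376.   -3.1 262.1] yaw of y 88.75 tilt z [-1.e-04  0.e+00 -1.e+00] w 0.6 F [-0.3 -0.3 -0.9]
[490.  -9. 262.] -> shift [-1.141e-01 -3.400e-03  1.000e-04] len 0.114
[490.  -9.  65.] -> shift [-0.    -0.     0.197] len 0.197
[520.  -9.  65.] -> shift [-0.03    0.0007 -0.    ] len 0.030
[542.  -9.  65.] -> shift [-0.022   0.0005 -0.    ] len 0.022
twist z deg -0.15
lip front px 260 [[532.48895432 -10.77565628  90.        ]] ymin/max -87.035963308763 36.291742018556505
driver handle [415.26703978  56.38860992  13.85853033] [486.36914738  81.05801814  32.83618811]
```

```bash
python3 -m creep '{"delta_pos":[[-0.028,-0.001,0],[-0.03,-0.001,0],[-0.03,-0.0014,0],[-0.026,0,0],[0,0,0.02],[0,0,0.03],[0,0,0.03],[0,0,0.03],[0,0,0.03],[0,0,0.03],[0,0,0.017],[0,0,0.01],[0,0,0],[0,0,0]],"twist":[[0,0,0],[0,0,0],[0,0,0],[0,0,0],[0,0,0],[0,0,0],[0,0,0],[0,0,0],[0,0,0],[0,0,0],[0,0,0],[0,0,0],[0,0,0],[0,0,0]]}' 0
python3 -m creep '{"delta_pos":[[-0.01,0.0002,0],[-0.01,0.0002,0],[-0.01,0.0002,0],[-0.005,0,0],[-0.004,0,0],[-0.004,0,0],[-0.003,0,0],[0,0,0],[0,0,0]],"twist":[[0,0,0],[0,0,0],[0,0,0],[0,0,0],[0,0,0],[0,0,0],[0,0,0],[0,0,0],[0,0,0]]}'
```

```text
t: 16.07
ee_pos: [489.2, -8.7, 65.1]
orientation: [-0.031, -3.141, -0.0]
ft_force: [0.5, -0.0, -0.2]
width: 0.5
grasp_force: 0.0
t: 16.82
ee_pos: [535.1, -8.9, 65.1]
orientation: [0.029, 3.141, -0.0]
ft_force: [0.4, -0.3, 0.1]
width: 1.0
grasp_force: 0.0
```

```bash
python3 -m creep '{"delta_pos":[[-0.002,0,0],[-0.002,0,0],[-0.002,0,0],[-0.002,0,0]],"twist":[[0,0,0],[0,0,0],[0,0,0],[0,0,0]]}'
python3 -m creep '{"delta_pos":[[-0.001,0,0],[-0.001,0,0],[-0.001,0,0]],"twist":[[0,0,0],[0,0,0],[0,0,0]]}'
```

```text
t: 17.15
ee_pos: [542.9, -9.1, 65.2]
orientation: [-0.029, -3.141, 0.0]
ft_force: [-0.8, 0.5, 0.7]
width: 0.3
grasp_force: 0.7
t: 17.4
ee_pos: [544.7, -9.1, 65.0]
orientation: [-0.029, -3.139, -0.0]
ft_force: [-7.7, -1.0, 7.0]
width: 0.3
grasp_force: 3.7
```

```bash
python3 -m creep '{"delta_pos":[[-0.001,0,0],[0,0,0]],"twist":[[0,0,0],[0,0,0]]}'
python3 - <<'E'
from h import *
ims=[]
for n in("top","scene"):
    p,d=get_image(n);c=p[160:290,220:366] if n=="top" else p[180:310,300:446]
    ims.append(cv2.resize(c,(400,356),interpolation=cv2.INTER_CUBIC))
cv2.imwrite("pics/push.png",np.hstack(ims)[:,:,::-1]);go()
E
```

```text
t: 17.57
ee_pos: [544.7, -9.1, 64.9]
orientation: [-0.029, -3.137, -0.0]
ft_force: [-8.4, 0.2, 6.1]
width: 0.3
grasp_force: 3.9
t 17.67 tcp [544.7  -9.1  64.9] yaw of y 88.93 tilt z [-4.2e-03  1.0e-04 -1.0e+00] w 0.5 F [-7.4 -0.4  6.5]
```

View pics/push.png

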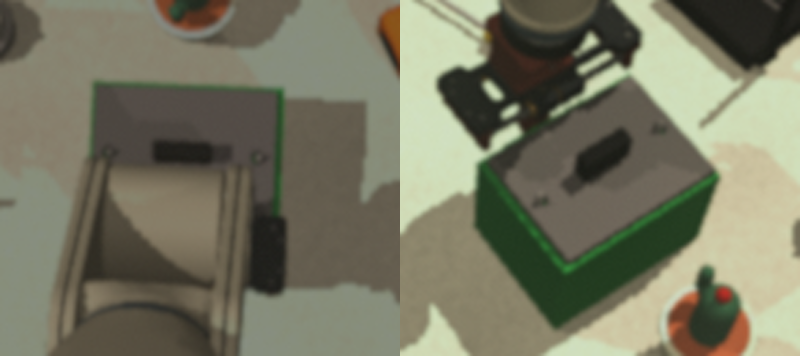

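```bash
python3 -m creep '{"delta_pos":[[-0.001,0,0],[-0.001,0,0],[0,0,0]],"twist":[[0,0,0],[0,0,0],[0,0,0]]}'
python3 -m creep '{"delta_pos":[[0.003,0,0],[0.01,0,0],[0.02,0,0],[0.03,0,0],[0,0,-0.03],[0,0,-0.03],[0,0,-0.03],[0,0,-0.03],[0,0,-0.03],[0,0,-0.02],[0.03,0,0],[0.03,0,0],[0.03,0,0],[0,0,0],[0,0,0],[0,0,0]],"twist":[[0,0,0],[0,0,0],[0,0,0],[0,0,0],[0,0,0],[0,0,0],[0,0,0],[0,0,0],[0,0,0],[0,0,0],[0,0,0],[0,0,0],[0,0,0],[0,0,0],[0,0,0],[0,0,0]]}'
python3 - <<'E'
from h import *
ims=[]
for n in("top","scene"):
    p,d=get_image(n);c=p[160:290,220:366] if n=="top" else p[180:310,300:446]
    if n=="top":
        hsv=cv2.cvtColor(p,cv2.COLOR_RGB2HSV);G=(hsv[...,0]>45)&(hsv[...,0]<75)&(hsv[...,1]>150);G[:240]=0;G[270:]=0;G[:,:250]=0;G[:,330:]=0
        ys,xs=np.nonzero(G);c1=[ys[xs==u].max() for u in (280,285,290)];print(c1,ray("top",[(285,np.median(c1)+.5)],96))
    ims.append(cv2.resize(c,(400,356),interpolation=cv2.INTER_CUBIC))
cv2.imwrite("pics/end.png",np.hstack(ims)[:,:,::-1]);go()
E
```

```text
t: 17.92
ee_pos: [544.7, -9.1, 64.8]
orientation: [-0.029, -3.133, -0.0]
ft_force: [-14.4, 0.1, 10.6]
width: -0.1
grasp_force: 6.9
t: 19.25
ee_pos: [396.8, -6.4, 235.7]
orientation: [0.029, 3.139, -0.0]
ft_force: [0.3, -0.7, -0.3]
width: 0.7
grasp_force: 0.0
[np.int64(248), np.int64(248), np.int64(248)] [[561.21393831  -3.06488305  96.        ]]
t 19.35 tcp [397.2  -6.4 235.4] yaw of y 88.93 tilt z [ 1.4e-03 -1.0e-04 -1.0e+00] w 0.2 F [ 0.5  0.2 -0. ]
```

View pics/end.png

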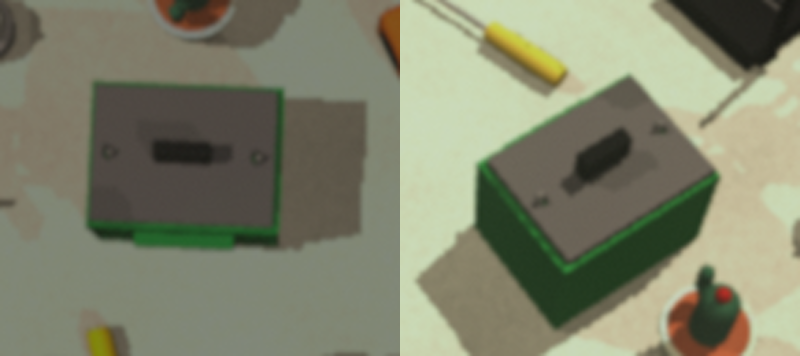

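The bin is shut: only the lip strip shows, at crop (183,240), and it came up against a hard stop. The plate is still seated and the robot is clear.

```bash
python3 -c "
from workcell import *
print(close_job())"
```

```text
the job is handed in; nothing more can be done
None
```

The cover plate lies flush over both pins, the bin is pushed shut against its stop, and the job was handed in at about 19 s; the hand-in returned no verdict.

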